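Jack up the steel panel's edge and hold it

ROBOT

A 7-joint arm with a two-finger parallel gripper is mounted at the origin on the work surface. World frame = base frame: x ahead of the robot, y to its left, z up, the work surface at z = 0. Lengths are in m, angles in rad, forces in N, time in s.
With the tool pointing down it reaches from about 0.4 to 0.85 m from the base axis. Payload 10.4 kg.
Tool frame: the origin (TCP) lies midway between the tips of the shut fingers; the grasp point (between the pads) lies 19 mm behind it; z points along the fingers, y is the line along which they close (so a half turn about z gives the same grasp; the last joint's range is limited). The gripper opens to 87 mm and grips with 3 to 60 N. Pads are 19 mm wide; open, the fingers measure 117 mm over their backs; the gripper's body (75 mm by 190 mm) begins 51 mm behind the grasp point.
Start: joints at [-1.14, 0.332, -0.065, 1.46, 0.022, 1.35, -0.088], TCP at [0.274, 0.562, 0.223] pointing down, gripper open.
Joint ranges: [-2.6, 2.6], [-0.5, 2.12], [-1.47, 1.34], [0.16, 2.42], [-1.27, 4.41], [0.06, 2.06], [-2.6, 2.6]. Speed limits (rad/s): [2.22, 2.22, 2.79, 2.79, 3.14, 3.14, 3.14].

INTERFACE

Orientations are given as a rotation vector (axis times angle).
In Python, from station import ctrl, planner, viewer, workorder gives the robot as it stands. Calls block until the motion is done:
- ctrl.movep(position, orientation): joint-space move of the TCP to a pose.
- ctrl.move_l(position, rotation=None, speed=0.15, stop_force=None): straight line of the TCP; rotation=None keeps the orientation; speed is the mean speed in m/s. With stop_force (N) it stops when the force on the tool has changed by that much, and returns True; else False.
- ctrl.move_joints(angles): joint-space move.
- ctrl.let_go() and ctrl.close_gripper(squeeze=None): open the fingers fully, or close them until they stop; squeeze is the grip in N (None keeps the last).
- ctrl.hold(seconds).
- planner.ik(position, orientation): joint angles nearest the present ones, or None.
- ctrl.observe(): the state.
- viewer.snapshot(name): name is "scene" or "top" or "wrist"; returns a dict with "image" (420x560x3 uint8, red, green, blue), "depth" (420x560 float32, m along the optical axis (not along the pixel's ray), 0 where there is no reading), "intrinsics" (3x3 intrinsics, pixels), "position" and "rotation" of the camera in the world. Camera axes: x right, y up, looking along -z (the intrinsics and any distortion apply to the point x, -y, -z); pixel columns grow to the right and rows downward; lengths in m; the calibration is good to about 2 mm. A picture is of the moment at which its call begins.
A pose or a line that the arm cannot do raises ctrl.IKError and nothing moves.
- workorder.sign_off(): hands the job in; it is judged then, once.
The state is a dict: "t": time; "joint_positions": joint angles; "dq": joint speeds; "tau": joint torques, N m; "eef_pos": TCP position; "ee_rot": TCP orientation; "force": force on the tool from outside, world axes, zero at the start; "ft_torque": the same for the moment, N m; "gripper_width": finger opening in m; "grasp_force": force on a finger pad.
Only numpy, scipy, OpenCV 4.12 (cv2) and the standard library are available. Lean on these libraries where they do the work, as an engineer would, in place of code of your own. Each camera call takes 0.05 s, during which the arm holds its last target. There are 200 camera calls.

TASK

Set the small jack on the table with its saddle centred straight below the marked lift point (the round lug with the upright stud on the panel's front edge), then pump the jack's handle until the panel's edge stands at least 12 mm higher than it rested. Lift the panel with the jack only, never with the arm, and leave the other things on the bench where they are. Finish holding: the program ends with the handle pressed right down and the arm still pushing on it, so that the panel stays up.

Things in the scene. Friction and masses are not known exactly. Their poses are not given: they have to be found in the camera images.
- jack: Loose hand jack, 0.8 kg. Origin: underside, mid grip block; z up, +x to the saddle, handle to -x. Base plate x -110..125, 80 wide, 12 thick. Grip block to carry it by: 56 along x, 36 wide (y), top at z 60, centred on the origin, sides free: pinch across y from above. Column for the saddle at x 90, 34 across, top z 60; rib between, 30 wide, top z 62. Handle pivot at x -15, z 67.
- saddle_top (a point): Centre of the top of the jack's saddle, a round steel disc 36 across and 12 thick on the column, 90 mm from the jack's origin along its +x, 75 mm above the table when fully down. Rises straight up, 50 mm at most.
- saddle: The saddle disc; origin at the centre of its top face. Ratchet: as the handle comes up the bare saddle stays at its height, but one that carries the panel sinks with it until the panel is back on its rests, still touching the lug; so the lift lasts only while the handle is held down.
- handle_turn (a joint): Pump handle, rad: 0 fully up (slopes up and away from the saddle, 0.58 rad above level), 0.65 fully down on its stop (0.07 below level). A spring lifts it when let go. The saddle rises 43 mm per rad once the pawl has caught (within the first 12 mm). One full stroke closes the 20 mm gap to the lug and lifts 7 mm; let right up and pushed right down again, it lifts about 19 mm.
- handle: The handle; origin at its pivot, bar along its -x, turning about its y. Pushing its pad down takes about 4 to 8 N until the stop.
- handle_pad (a point): Centre of the top of the flat push plate, 44 long x 40 wide, at the handle's outer end, 115 mm from the pivot along the handle. About 133 mm above the table when up, 63 mm when down.
- lift_point (a point): The marked lift point: centre of the round underside (30 across) of the lift lug, 95 above the table at rest. The lug is a dark steel round plate, 42 across, with an upright stud (10 thick, 16 high, top 124 above the table) right over the lift point, clamped on the panel's front edge and standing out 25 from it; where along the edge varies.
- lug: The lift lug; origin at the lift point, its x points level into the panel, away from the open side: the jack goes in along this x. It does not slide in use.
- panel: Grey metal panel 270 x 300 x 4, level 100 above the table, hinged along its far edge (origin: mid hinge; +x away from the front edge) on a fixed dark frame. The two small square ears at the ends of the front edge are not lift points. Under the front edge it is open between the frame's two front legs (240 clear, 250 from the hinge); skids run below the panel's ends.
- panel_tilt (a joint): Tilt of the panel about its hinge in rad: 0 resting on its frame; the lift point is 295 mm from the hinge, so 0.041 is 12 mm of lift.
- grinder: Angle grinder lying on the bench, 340 long: leave alone.
- discs: Stack of grinding discs, 76 across, 12 high: leave alone.
- spray: Spray can, 54 across, 100 high: leave alone.
- hammer: Hammer: leave alone.
- wrench: Wrench: leave alone.
- magnet: Triangular welding magnet, about 100, 20 high: leave alone.
- offcut: Steel bar offcut 120 x 35 x 25: leave alone.

How it is judged:
By the outcome, as a careful person would: the job done as asked, in the order asked, and still so for the second after the job is handed in, while the arm keeps its last pose, push and grip.
It also fails if it takes over 61 s, if anything falls off the work surface, if the arm or the gripper's body presses on something with over 40 N, if the wrist force passes 120 N, or if a joint passes its speed limit or range.

## Working session

There is one attempt and no reset: what is moved stays moved. The work goes in short steps, each a Python script; the robot and the scene stay as the last script left them, time stands still between calls to the robot, and variables do not carry over. Pictures are saved under pics/ and viewed, at most 10 in all, crops included, and the job is handed in when it is done.

```bash
ls; mkdir -p pics
cat > h.py <<'E'
import numpy as np, cv2
from station import ctrl, planner, viewer, workorder
def snap(n,f=None):
    s=viewer.snapshot(n)
    if f: cv2.imwrite('pics/'+f,s['image'][:,:,::-1]); np.savez('pics/'+f[:-4]+'.npz',**s)
    return s
def cloud(s):
    K=s['intrinsics'];d=s['depth'];v,u=np.mgrid[:d.shape[0],:d.shape[1]]
    p=np.stack([(u-K[0,2])/K[0,0]*d,-(v-K[1,2])/K[1,1]*d,-d],-1)
    P=p@np.array(s['rotation']).T+s['position']; P[d==0]=np.nan
    return P
E
python3 - <<'E'
from h import *
for n in('top','scene'):
    s=snap(n,n+'0.png');print(n,s['position'],s['rotation'],s['intrinsics'])
o=ctrl.observe();print(o['t'],o['ee_rot'],o['force'])
E
```

```text
pics
top [ 0.40907556 -0.01804206  1.46634215] [ 0.09519225 -0.08136265 -1.54918488] [[456.49248084   0.         281.90998574]
 [  0.         456.49248084 204.38256155]
 [  0.           0.           1.        ]]
scene [1.09123346 0.44698254 0.95041556] [0.37728323 0.79403464 2.1385527 ] [[432.90312073   0.         279.17618075]
 [  0.         432.90312073 205.67138655]
 [  0.           0.           1.        ]]
0.1 [-7.06663702e-01 -3.06087981e+00  1.88606762e-03] [ 0.97111733  0.46528731 -0.37972255]
```

View pics/top0.png

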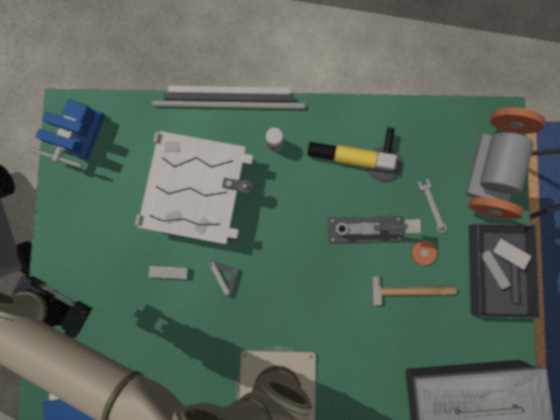

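View pics/scene0.png

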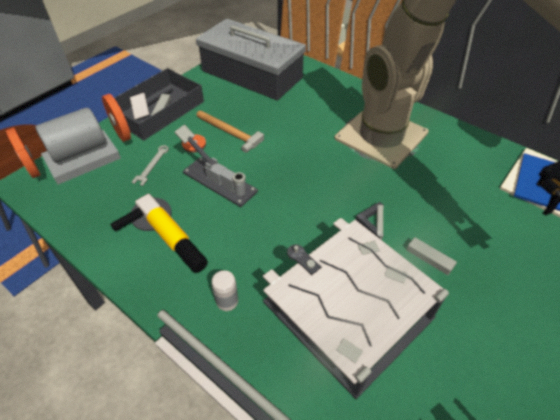

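Top view: the jack has its saddle at about (343,229) and its pad at (413,226). The lug and stud are at about (247,186), and the panel's front edge runs between the ears (247,158) and (234,233). Next I'll turn these into world positions.

```bash
sed -i "s/^import numpy.*/&\nfrom scipy.spatial.transform import Rotation as R/; s/np.array(s\['rotation'\]).T/R.from_rotvec(s['rotation']).as_matrix().T/" h.py
python3 - <<'E'
from h import *
for f in('top0',):
    s=dict(np.load(f'pics/{f}.npz'));P=cloud(s)
    for n,(u,v) in dict(saddle=(343,229),pad=(413,226),stud=(247,186),ear1=(247,158),ear2=(234,233),table=(300,300),spray=(275,137),magnet=(222,285)).items(): print(n,P[v,u].round(3))
    def sel(m,name):
        m=m.astype(np.uint8);q=P[m>0];r=cv2.minAreaRect(q[:,:2].astype(np.float32)*1000);print(name,len(q),q.mean(0).round(4),r);return q
    v,u=np.mgrid[:420,:560];z=P[...,2]
    box=lambda a,b,c,d:(u>=a)&(u<=b)&(v>=c)&(v<=d)
    j=box(322,425,208,250)
    sel(j&(z>.006)&(z<.03)&(u<408),'plate'); sel(j&(z>.068)&(z<.085)&(u<352),'saddle'); sel(j&(z>.11),'pad')
    sel(box(130,240,125,245)&(z>.09)&(z<.115),'panel')
    sel(box(225,258,170,200)&(z>.116),'stud')
    q=sel(box(241,258,172,200)&(z>.085),'lugdisc')
    for row in range(178,196,2): print((P[row,228:258:2,2]*1000).round())
E
```

```text
saddle [ 0.495 -0.192  0.074]
pad [ 0.504 -0.388  0.135]
stud [0.616 0.102 0.107]
ear1 [0.703 0.104 0.106]
ear2 [0.475 0.137 0.101]
table [ 0.272 -0.067 -0.002]
spray [0.77  0.021 0.104]
magnet [0.315 0.178 0.024]
plate 1318 [ 0.4981 -0.2696  0.0127] ((500.5123291015625, -269.284423828125), (134.2288055419922, 272.4199523925781), 1.1620877981185913)
saddle 105 [ 0.496  -0.1853  0.0759] ((495.9096984863281, -185.54782104492188), (32.492034912109375, 32.78581237792969), 46.056488037109375)
pad 244 [ 0.504  -0.3824  0.1324] ((503.4014587402344, -374.2981262207031), (39.3524284362793, 65.82393646240234), 4.570044994354248)
panel 8813 [0.6093 0.2704 0.1033] ((611.8635864257812, 261.4306640625), (305.7445373535156, 301.10687255859375), 80.53370666503906)
stud 21 [0.618  0.1309 0.1207] ((617.4826049804688, 130.37747192382812), (70.23780059814453, 13.6311616897583), 77.18133544921875)
lugdisc 130 [0.6147 0.1059 0.1101] ((614.8377075195312, 104.67840576171875), (40.758811950683594, 30.8643798828125), 1.2699562311172485)
[108. 101. 105. 102. 101. 101.  -3.  -5.   3.   1.  -5.   2.  -4.   5.
  -4.]
[116. 112. 110. 105. 106. 109.  -3.  -0. 108. 113.  -0.   3.  -4.  -1.
   1.]
[113. 113. 110. 108. 110. 107. 112. 113. 115. 110. 110. 104.   1.  -4.
   1.]
[117. 118. 106. 108. 108. 110. 108. 114. 124. 108. 111. 107.   2.  -0.
   2.]
[110. 105. 106. 112. 108. 111. 113. 108. 125. 121. 107. 110.   1.   2.
   1.]
[109. 114. 106. 111. 107. 106. 109. 112. 111. 107. 105. 105.   2.  -2.
  -3.]
[102. 104. 103. 106. 114. 110. 106. 111. 109. 107. 116. 113.  -6.  -1.
   2.]
[103. 108. 102. 100.   3.   5.   3. 115. 112. 108. 108.   5.   2.   6.
   2.]
[105.  99. 101. 100.   5.   1.  -2.   4.   1.   0.   1.   5.  -0.  -2.
   2.]
```

Run:
```python
import cv2
a=cv2.imread('pics/top0.png')
b=cv2.resize(a[120:255,130:270],None,fx=4,fy=4,interpolation=2)[:, :400*2]
c=cv2.resize(a[200:260,315:435],None,fx=4,fy=4,interpolation=2)
import numpy as np
o=np.zeros((540,800,3),np.uint8);o[:540,:560]=b[:540]
cv2.imwrite('pics/c1.png',np.vstack([b[:340], np.pad(c,((0,0),(0,80),(0,0)))]))
```

```text
(no output)
```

View pics/c1.png

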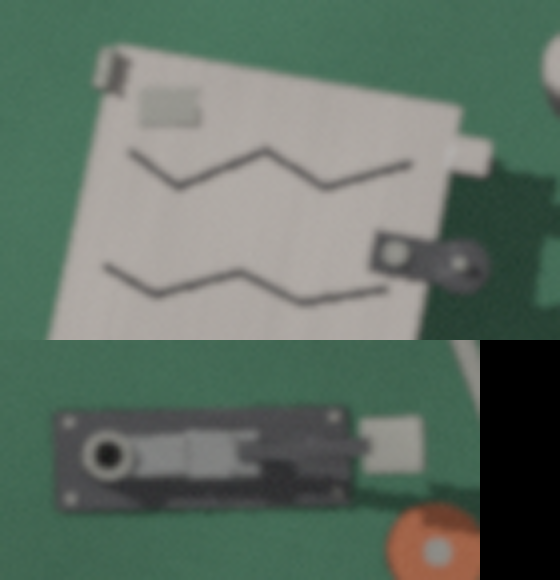

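The crop shows the stud top at about (245.3,185.5) in full-image pixels, and the saddle hole at about (342,228.5). I'll intersect rays with the known heights, then look at the lug from the wrist on the way to the jack.

```bash
cat >> h.py <<'E'
def ray(s,u,v,z):
    K=s['intrinsics'];d=R.from_rotvec(s['rotation']).apply([(u-K[0,2])/K[0,0],-(v-K[1,2])/K[1,1],-1])
    return s['position']+d*(z-s['position'][2])/d[2]
def down(psi,flip=0): # tool z down, tool x along heading psi (rad)
    a=psi+np.pi*flip;c,s_=np.cos(a),np.sin(a)
    return R.from_matrix(np.array([[c,s_,0],[s_,-c,0],[0,0,-1]])).as_rotvec()
E
python3 - <<'E'
from h import *
s=dict(np.load('pics/top0.npz'))
f=lambda x,y,z:ray(s,130+x/4-.4,120+y/4-.4,z)
g=lambda x,y,z:ray(s,315+x/4-.4,200+(y-340)/4-.4,z)
yaw=lambda a,b:np.degrees(np.arctan2(*(b-a)[1::-1]))
st=f(461,262,.124);print('stud',st)
print('panel side yaw',yaw(f(462,105,.102),f(122,45,.102)),'clamp',yaw(f(461,262,.124),f(395,252,.115)))
e1,e2=f(470,153,.1),f(0,0,.1)
a=ray(s,247,158,.102);b=ray(s,234,233,.102);print('edge yaw-90',yaw(b,a),a,b)
sa=g(108,455,.075);pd=g(393,445,.133);print('saddle',sa,'pad',pd,yaw(pd,sa))
for z,p,q in((.012,(345,405),(52,410)),(.012,(352,502),(57,513))): print('plate',yaw(g(*p,z),g(*q,z)),g(*p,z),g(*q,z))
L=st
for fl in(0,1):
  for nm,p,ps in(('view',[L[0]-.05,L[1]-.05,.36],80),('jack',[.4995,-.2655,.2],92),('place',[.6,.03,.05],80),('out',[.58,-.09,.05],80),('pad',[.58,-.1,.2],80)):
    for zz in(p[2],):
      print(fl,nm,(lambda q:None if q is None else np.round(q,2))(planner.ik(np.array(p),down(np.radians(ps),fl))))
E
```

```text
stud [0.61649024 0.10679053 0.124     ]
panel side yaw 80.86249493819335 clamp 80.98038644453997
edge yaw-90 -8.029927672741966 [0.70342381 0.10473927 0.102     ] [0.47453734 0.13702909 0.102     ]
saddle [ 0.49649732 -0.18743746  0.075     ] pad [ 0.50425921 -0.38796989  0.133     ] 92.21660838447028
plate 92.10398333881818 [ 0.54409909 -0.38372315  0.012     ] [ 0.53552166 -0.15024717  0.012     ]
plate 93.27702396734122 [ 0.46699145 -0.38856579  0.012     ] [ 0.4536151  -0.15494762  0.012     ]
0 view [-0.63  0.18  0.53  1.4  -0.09  1.59 -0.28]
0 jack [-0.52  0.39  1.16  1.7  -0.37  1.3   0.75]
0 place [-0.51  0.46  0.48  1.73 -0.25  1.01 -0.11]
0 out [-0.43  0.46  0.63  1.78 -0.32  1.    0.15]
0 pad [-0.46  0.3   0.68  1.63 -0.2   1.28  0.08]
1 view [ 0.73  0.4  -1.24  1.33  0.38  1.67  2.52]
1 jack [-0.52  0.39  1.17  1.7  -0.37  1.3  -2.38]
1 place [ 0.76  0.83 -1.25  1.66  0.82  1.27  2.3 ]
1 out [ 0.98  0.79 -1.25  1.7   0.79  1.25  2.51]
1 pad None
```

Run:
```python
from h import *
ctrl.movep(np.array([.59,.04,.34]),down(np.radians(81)))
s=snap('wrist','w1.png');print(s['position'])
ctrl.movep(np.array([.499,-.266,.25]),down(np.radians(92.5)))
s=snap('wrist','w2.png');print(s['position'],ctrl.observe()['t'])
a=cv2.imread('pics/w1.png');b=cv2.imread('pics/w2.png')
cv2.imwrite('pics/w12.png',cv2.resize(np.vstack([a,b])[:, :],(400,600)))
cv2.imwrite('pics/w12.png',cv2.resize(np.hstack([a,b]),(800,300)))
```

```text
[0.60090821 0.1082886  0.50257419]
[ 0.49743669 -0.19720116  0.41318075] 3.675
```

View pics/w1.png

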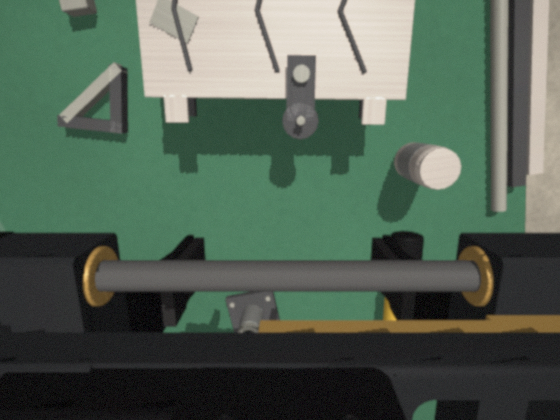

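View pics/w2.png

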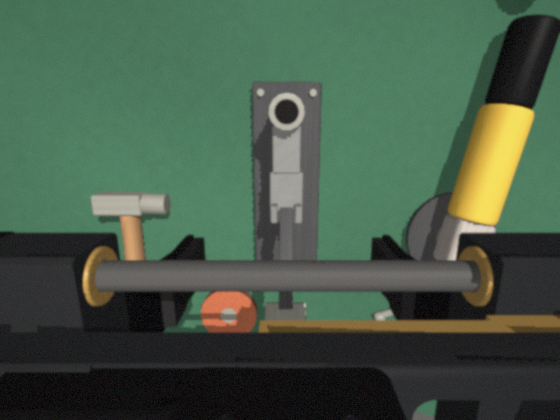

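w1 shows the stud at (301,120), the clamp bolt at (301,74), and the panel edge level at row 98. w2 shows the saddle at (287,110), plate corners at (253,83) and (321,83), and the pad at (286,312).

Run:
```python
from h import *
yaw=lambda a,b:np.degrees(np.arctan2(*(b-a)[1::-1]))
s=dict(np.load('pics/w1.npz'));st=ray(s,301,120,.124);print('stud',st,'disc',ray(s,300,120,.11))
print('yaw edge',yaw(ray(s,406,98,.102),ray(s,146,98,.102))-90,'clamp',yaw(st,ray(s,301,74,.115)))
s=dict(np.load('pics/w2.npz'));print('saddle',ray(s,287,110,.075))
print('plate end yaw',yaw(ray(s,321,83,.012),ray(s,253,83,.012))-90,'side',yaw(ray(s,254,260,.012),ray(s,253,83,.012)),yaw(ray(s,318,260,.012),ray(s,321,83,.012)),'block',ray(s,286,188,.06),'pad',ray(s,286,312,.133))
print('plate mid-end', ray(s,287,83,.012))
```

```text
stud [0.61602333 0.10798348 0.124     ] disc [0.61544748 0.10814884 0.11      ]
yaw edge 81.15392035875593 clamp 81.31030538239155
saddle [ 0.49679998 -0.18591427  0.075     ]
plate end yaw -267.3795960426264 side 91.46600869789393 93.01769127066254 block [ 0.49935847 -0.26679849  0.06      ] pad [ 0.50429265 -0.3724897   0.133     ]
plate mid-end [ 0.49534463 -0.15420658  0.012     ]
```

```bash
cat >> h.py <<'E'
LUG=np.array([.616,.1078]);LY=np.radians(81.2);U=np.array([np.cos(LY),np.sin(LY)])
E
python3 - <<'E'
from h import *
r=down(np.radians(92.4))
ctrl.move_l(np.array([.5,-.2662,.10]),r,speed=.15)
print(ctrl.move_l(np.array([.5,-.2662,.027]),r,speed=.08,stop_force=8))
ctrl.close_gripper(40);o=ctrl.observe();print(o['t'],o['gripper_width'],o['grasp_force'],o['eef_pos'],o['force'])
z0=o['eef_pos'][2]
ctrl.move_l(np.array([.5,-.2662,z0+.04]),speed=.08)
g=LUG-U*(.08+.09)
ctrl.move_l(np.array([*g,z0+.04]),down(LY),speed=.15)
ctrl.move_l(np.array([*g,z0+.008]),speed=.08)
o=ctrl.observe();print(o['t'],o['gripper_width'],o['eef_pos'],o['force'],z0)
s=snap('wrist','w3.png')
E
```

```text
False
6.7833 0.03516820555960599 39.996133097447455 [ 0.49950583 -0.26624371  0.02694128] [-4.07425375  0.43878542  2.80455903]
9.6333 0.035807768114353454 [ 0.58976916 -0.06037859  0.03451572] [ 0.51379939 -0.09869391 -6.24515635] 0.026941280753891156
```

View pics/w3.png

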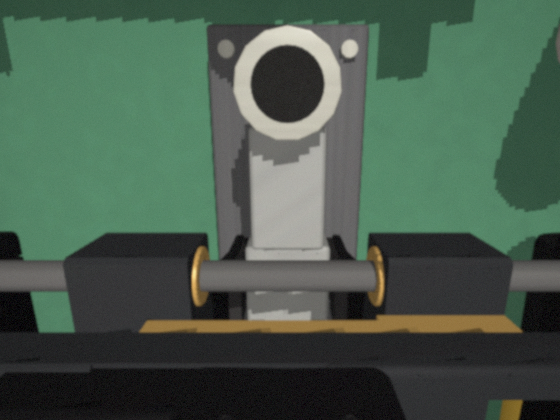

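w3 shows the jack held straight, with the saddle ring centred at (288,83).

Run:
```python
from h import *
s=dict(np.load('pics/w3.npz'));sa=ray(s,288,83,.083)[:2]
o=ctrl.observe();t=o['eef_pos'][:2];N=np.array([-U[1],U[0]])
print(sa,'rel tool',(sa-t)@U,(sa-t)@N)
for a,b in(((209,30),(218,240)),((367,30),(358,240))):
    p,q=ray(s,*a,.02),ray(s,*b,.02);print(np.degrees(np.arctan2(*(p-q)[1::-1])))
```

```text
[0.60281406 0.01849421] rel tool 0.07989671804838452 -0.00044440147012968917
80.50823118491553
81.91199316544792
```

The saddle sits 79.9 mm ahead of the tool and 0.4 mm to the side, as expected. Now I'll insert and set it down.

Run:
```python
from h import *
g=LUG-U*.08
ctrl.move_l(np.array([*g,.0347]),speed=.08,stop_force=8)
print(ctrl.move_l(np.array([*g,.0262]),speed=.02,stop_force=5))
o=ctrl.observe();print(o['t'],o['eef_pos'],o['force'],g)
ctrl.let_go()
s=snap('wrist','w4.png')
for z in(.16,): ctrl.move_l(np.array([*g,z]),speed=.12)
# over the pad, shut fingers
h=LUG-U*(.09+.015+.096); 
ctrl.movep(np.array([*(h),.2]),down(LY))
ctrl.close_gripper(20)
ctrl.observe()
s=snap('top','t2.png');s=snap('scene','s2.png');print(ctrl.observe()['t'],h)
a=cv2.imread('pics/t2.png')[130:260,140:340];b=cv2.imread('pics/s2.png')[200:330,180:380]
cv2.imwrite('pics/m.png',np.vstack([cv2.resize(np.hstack([a,b]),(800,260)),cv2.resize(cv2.imread('pics/w4.png')[:240],(800,340))]))
```

```text
True
11.3667 [0.60370584 0.02850196 0.0269342 ] [ 0.50925015 -0.54975914  5.06749717] [0.60376113 0.02874173]
15.9667 [ 0.58524985 -0.0908339 ]
```

View pics/m.png

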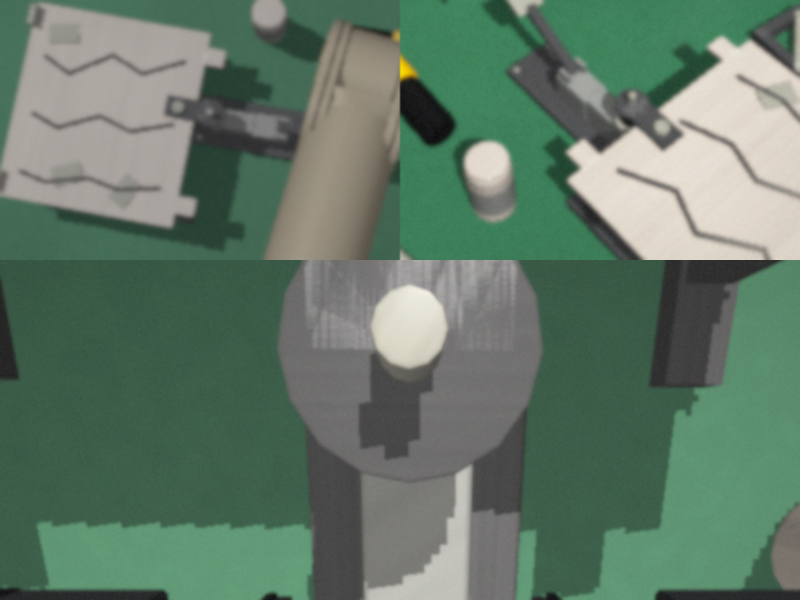

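Run:
```python
from h import *
s=dict(np.load('pics/w4.npz'));N=np.array([-U[1],U[0]])
for n,u,v,z in(('stud',286.3,47.3,.124),('disc',286.6,55,.112),('rib',292,148,.062),('plate',291,169,.012)):
    p=ray(s,u,v,z)[:2]-LUG;print(n,p@U,p@N)
s=dict(np.load('pics/w3.npz'));
for n,u,v,z in(('rib3',287.5,200,.07),('plate3',287.5,169,.02)):
    p=ray(s,u,v,z)[:2]-LUG;print(n,p@U,p@N)
```

```text
stud 0.00025580639044274413 0.0009418672098063947
disc 0.0011407744532713458 0.0009484336253708608
rib -0.02228409014882722 -0.0008171323518747311
plate -0.03722028697797003 -0.0008682260056627157
rib3 -0.13253492656630983 -0.0004612243853087013
plate3 -0.12716708706858432 -0.00046618826116011716
```

The saddle and lug are centred within about 2 mm. Start the first stroke.

```bash
cat >> h.py <<'E'
PIV=LUG-U*.105-np.array([-U[1],U[0]])*.001
def pad(a,dz=0,inn=.003):
    h=-(.115-inn)*np.cos(a)+.003*np.sin(a)
    return np.array([*(PIV+U*h),.067+(.115-inn)*np.sin(a)+.003*np.cos(a)+dz])
def stroke(end_force):
    ctrl.move_l(pad(.58,.025),speed=.12)
    for a in(.42,.2,.02):
        hit=ctrl.move_l(pad(a,.004*(a>.1)),speed=.06,stop_force=25)
        o=ctrl.observe();print(a,hit,o['eef_pos'].round(4),o['force'].round(1))
        if hit: return
    hit=ctrl.move_l(pad(-.07,-.01),speed=.03,stop_force=end_force)
    o=ctrl.observe();print('end',hit,o['eef_pos'].round(4),o['force'].round(1),o['t'])
E
python3 - <<'E'
from h import *
stroke(12)
s=snap('scene','s3.png')
o=ctrl.observe();print(o['force'])
E
```

```text
0.42 False [ 0.5853 -0.0959  0.1194] [-1.2 -0.1  1.1]
0.2 False [ 0.5841 -0.1039  0.096 ] [0.1 0.7 2.2]
0.02 False [ 0.584  -0.107   0.0723] [0.7 0.1 5.3]
end True [ 0.5842 -0.1071  0.0631] [-6.3  0.3 16.3] 18.8083
[-5.3183805  -0.51739922 15.03158945]
```

Run:
```python
from h import *
ctrl.move_l(pad(.25,.01),speed=.1);ctrl.move_l(pad(.58,.03),speed=.1)
ctrl.hold(.4)
s=snap('scene','s4.png');s=snap('wrist','w5.png')
a,b=[cv2.imread('pics/%s.png'%n)[200:330,180:380] for n in('s3','s4')]
cv2.imwrite('pics/m2.png',np.vstack([cv2.resize(np.hstack([a,b]),(800,260)),cv2.resize(cv2.imread('pics/w5.png')[:240],(800,340))]))
print(ctrl.observe()['t'])
```

```text
20.6667
```

View pics/m2.png

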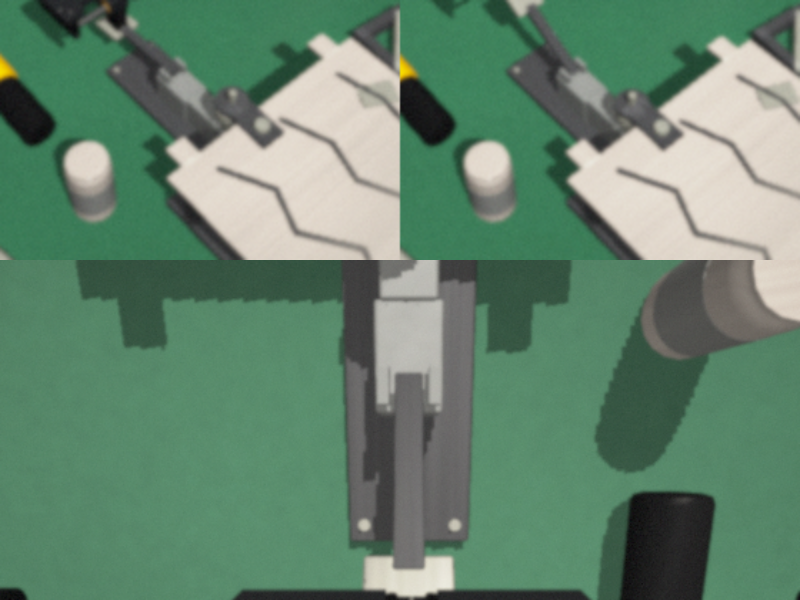

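The jack hasn't moved and is still straight. The panel rose and settled back as described. Second stroke, then hold.

Run:
```python
from h import *
stroke(14)
ctrl.hold(.5);o=ctrl.observe();print(o['eef_pos'],o['force'])
s=snap('scene','s5.png');t=snap('top','t5.png')
P0=cloud(dict(np.load('pics/s4.npz')));P=cloud(s)
m=(np.abs(P0[...,2]-.101)<.012)
W=U; d=(P0[...,:2]-LUG)@U
for lo,hi in((.03,.08),(.1,.15),(.2,.25)):
    k=m&(d>lo)&(d<hi)&(P[...,2]>.05);print(lo,k.sum(),np.median(P[k][:,2])-np.median(P0[k][:,2]))
cv2.imwrite('pics/s5c.png',cv2.resize(s['image'][180:330,160:380,::-1],(800,545)))
```

```text
0.42 False [ 0.5854 -0.0959  0.1195] [-0.5  0.6  0.8]
0.2 False [ 0.5849 -0.1037  0.0965] [2.7 1.8 3.2]
0.02 False [ 0.5841 -0.1071  0.0727] [2.4 0.7 5.6]
end True [ 0.5844 -0.1072  0.0629] [-7.5  2.  20. ] 23.2583
[ 0.58439824 -0.10719383  0.06310346] [-6.36102566  0.81637847 16.4104319 ]
0.03 2257 0.01421906661129535
0.1 2555 0.010110186420948075
0.2 2999 0.004275924851902535
```

View pics/s5c.png

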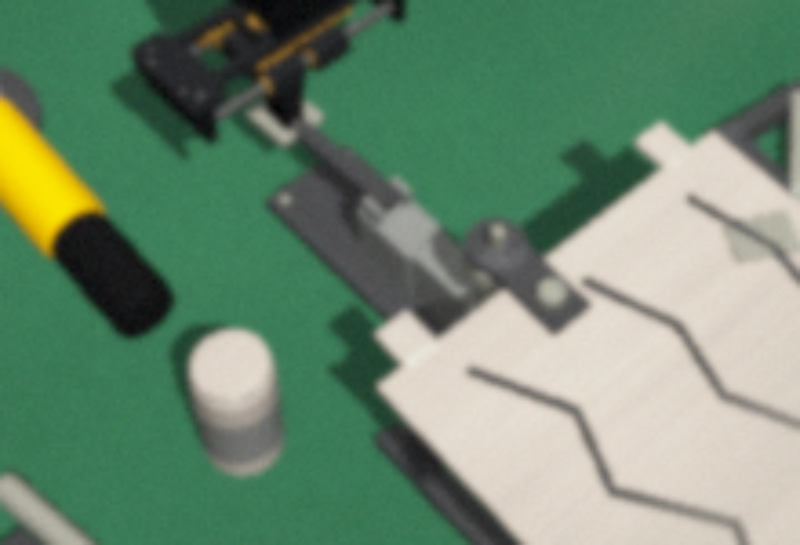

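The panel rose 14 mm at 240 mm from the hinge, which is about 17 mm at the lift point. The handle is on its stop with a steady push of about 16 N, so I'm handing it in.

```bash
python3 -c "
from h import *
print(workorder.sign_off())"
```

```text
the job is handed in; nothing more can be done
None
```

The jack is set with its saddle within about 2 mm of straight below the lift point. Two handle strokes raised the panel's edge about 17 mm (12 mm needed), the arm is holding the handle on its stop with about 16 N, and the job was handed in at about 24 s of the 61 s allowed.

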